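# Tighten the bench outlet's compression nut one flat past finger-tight

## Task

Run the brass compression nut on the bench water outlet down clockwise with the fingers until it is just finger-tight, without forcing the blue collar round by hand. Then take the wrench from its rest and turn the nut one flat (60 degrees) further, so that the collar's orange tab goes from the white mark to the green one, not short and not past it, and lay the wrench back on its rest as you found it. Leave the other things on the bench where they are.

Things in the scene. Friction and masses are not known exactly. Their poses are not given: they have to be found in the camera images.
- nut_center (a point): Centre of the brass hexagon nut, on its vertical axis. 30 mm across flats, 34.6 mm across corners, 28 mm high (14 mm above and below this point); z up, x square to a pair of flats (flats every 60 degrees from it). It tightens clockwise seen from above. A fixed copper stub 17 mm thick rises from it to 32 mm above this point. Free below it: 16 mm, then the collar.
- nut_face (a point): Centre of the nut's lower face. It sinks with the thread, 2 mm a full turn, and meets the shoulder when finger-tight: far too little to see.
- shoulder (a point): Point on the nut's axis on the outlet, 14 mm below the nut's centre, where the nut's face seats; z up. The outlet is fixed to the bench: white pedestal, and 28 mm below this point a grey disc 100 mm across with a white and a green radial mark, the green one 60 degrees clockwise of the white one.
- tab (a point): Outer end of the orange tab on the blue collar (36 mm across) under the nut: 34 mm from the nut's axis, 34 mm below the nut's centre. It starts at the white mark, stands still while the nut is loose, and turns with the nut about its axis, clockwise from above, only once the nut is tight. After one flat it stands at the green mark, 34 mm from where it was.
- wrench_grip (a point): Middle of the open-ended steel wrench's handle, half-way up, near its balance point: hold it here. 280 g, 10 mm thick, lying flat, handle 16 mm wide. x points along it to its mouth, z up. Ahead along x: throat 71.5 mm, jaw centre (nut's axis when on) 90 mm, flared prong tips 110 mm, about 57 mm wide over all. The handle ends 110 mm behind.
- rest_place (a point): Where wrench_grip lies at the start, on the blue wrench rest fixed to the bench: two flat saddles 70 mm wide, 15 mm thick, tops 5 mm below this point (50 mm above the bench), centred 52 mm ahead (x) and 58 mm behind it; between them the handle has 42 mm of free space under it. x is the way the wrench lies.
- calculator: Grey calculator, 150 x 95 x 18 mm, loose; leave alone. Origin under its centre.
- beaker: Glass beaker, 70 mm across, 85 mm high, loose; leave alone. Origin under its centre.
- sieve: Aluminium pan, 170 mm across, 55 mm high, loose; leave alone. Origin under its centre.
- reagent: Amber bottle, 60 mm across, 120 mm high, loose; leave alone. Origin under its centre.
- dish: Glass dish, 90 mm across, 15 mm high, loose; leave alone. Origin under its centre.
- screwdriver: Screwdriver lying on the bench, loose; leave alone. Origin under its middle.
- olive: Spare brass ring, 32 mm across, 10 mm high, loose; leave alone. Origin under its centre.
- wrench: The whole wrench, its origin at the jaw's centre on its underside, 90 mm ahead of and 5 mm below wrench_grip, same axes. The jaw is 32 mm wide: 1 mm to spare each side of the nut. It is pushed on level from the side along x, prongs parallel to a pair of flats, a nut corner towards the throat (1 mm short of it when centred).
- nut: The nut as a body, point and axes as nut_center. From the start it turns smoothly (about 0.1 N m) for 0.5 to 1.4 rad, an angle that differs each time and cannot be seen, then comes up hard: finger-tight. Beyond that it takes about 0.8 N m and carries the collar round with it. It keeps its angle when let go.
There are look-alikes about, which are no part of the job. What is shaped like the part that bears nut_center but brown is not meant.

How it is judged:
On the way, in this order (a step that is already met when the one before it is completed fails the run):
1. the nut is run down finger-tight by the fingers, the collar still at the white mark (within 10 degrees) (z of nut_face in the frame of shoulder below 5e-05 m and distance of tab from where it was at the start of the episode below 0.0059 m and contact force between wrench and nut below 0.5 N), for 0.2 s.
2. the wrench is on the nut and has turned it, with the collar, to within 15 degrees of one flat (distance of tab from where it was at the start of the episode above 0.026 m and horizontal distance between wrench and nut below 0.012 m), for 0.1 s.
At the end, for the whole second after the job is handed in: The collar's tab stands 60 degrees (within 15) clockwise of where it began, the nut is still tight on its seat (within 20 degrees), and the wrench lies still and flat on its rest, within 30 mm and 20 degrees of how it lay (distance of tab from where it was at the start of the episode between 0.026 and 0.0414 m and z of nut_face in the frame of shoulder below 0.00011 m and horizontal distance between wrench_grip and rest_place below 0.03 m and angle between the x axis of wrench_grip and the x axis of rest_place, either way round below 0.35 rad and z of wrench_grip in the frame of rest_place between -0.006 and 0.006 m and linear speed of wrench below 0.02 m/s); the robot touches nothing.
It fails at once if the collar is forced round by hand: the fingers touch the nut with the tab more than 10 degrees from its start (also after the wrench) (contact force between the fingers and nut above 1 N and distance of tab from where it was at the start of the episode above 0.0059 m).
It fails at once if the wrench is used on the nut while it is still loose (more than 20 degrees short of finger-tight) (contact force between wrench and nut above 1 N and z of nut_face in the frame of shoulder above 0.00011 m).
It fails at once if the nut is overtightened: the tab goes more than 75 degrees from its start (distance of tab from where it was at the start of the episode above 0.0414 m).
It fails at once if another thing on the bench is moved more than 30 mm (distance of any of calculator, beaker, sieve, reagent, dish, screwdriver, olive from where it was at the start of the episode above 0.03 m).
It also fails if it takes over 72 s, if anything falls off the work surface, if the arm or the gripper's body presses on something with over 40 N, if the wrist force passes 120 N, or if a joint passes its speed limit or range.

## Robot

A 6-joint arm with a two-finger parallel gripper is mounted at the origin on the work surface. World frame = base frame: x ahead of the robot, y to its left, z up, the work surface at z = 0. Lengths are in m, angles in rad, forces in N, time in s.
With the tool pointing down it reaches from about 0.275 to 0.75 m from the base axis. Payload 10.2 kg.
Tool frame: the origin (TCP) lies at the very end of the fingers, on their centre line; the grasp point (between the pads) lies 19 mm behind it; x points along the fingers, z is the direction in which the jaws open and shut, and the axes are right-handed (so a half turn about x gives the same grasp; the last joint's range is limited). The gripper opens to 88 mm and grips with 3 to 60 N. Pads are 18 mm wide; open, the fingers measure 123 mm over their backs; the gripper's body (75 mm by 187 mm) begins 45 mm behind the grasp point.
Start: joints at [-1.44, 0.313, 1.498, -0, 1.331, -0.223], TCP at [0.182, -0.492, 0.239] pointing down, gripper open.
Joint ranges: [-2.94, 2.94], [-0.97, 2.17], [0.19, 2.56], [-1.23, 4.37], [0.02, 3.11], [-2.88, 2.88]. Speed limits (rad/s): [2.39, 2.39, 3.01, 3.14, 3.14, 3.14].

## Interface

Orientations are given as a unit quaternion [w, x, y, z].
In Python, from station import manip, imaging gives the robot as it stands. The module is installed in compiled form; this text tells all that it offers.
- The arm moves only by the tool step_arm, never from a script. Its arguments are lists of equal length, an entry for each row: "jaw": the closure, from -1 (fully open) to 1 (shut), so that 0 is half open; "delta_pos": the shift along the tool's x, y, z in units of 0.5 m (1.0 is 0.5 m), a list of three; "turn": the turn about the tool's x in units of 180 degrees (1.0 is 180 degrees). A call has 1 to 8 rows; each row is the pose to reach, as a shift and turn from the pose commanded when the call began, along the tool's axes at that moment, turning the shorter way round; what a row does not reach only later rows make up. A row lasts 1/10 s, in which the tool goes at most 50 mm and 8.59 degrees, less where a joint would pass 70% of its speed; a pose out of reach is approached as far as the arm can. A call with a number of a shift or a turn outside -1 to 1 is refused whole. A call with a gripper value outside its range is refused whole. The fingers move at their own pace and stop on an object; the grip force is fixed at half the most. Time passes only in rows, so rows that repeat a pose let the fingers close. It gives the time, the measured TCP pose, the force and the opening at its end, in the units of the state.
- manip.get_state(): the state, without advancing time (a new reading comes with each control period).
- imaging.grab_frame(name): name is "side" or "top"; returns the picture (420x560x3 uint8, red, green, blue); there is no depth.
- imaging.calibration(name): a dict with "vertical_fov" (degrees; the focal length in pixels is half the picture's height over the tangent of half this angle, whatever the lens; pixels are square), "cx", "cy" (the principal point, pixels), "R" (3x3) and "t" (3): a world point X has camera coordinates R X + t. Camera axes: x right, y down, z forward; pixel columns grow to the right and rows downward; lengths in m; the calibration is good to about 2 mm. A picture is of the moment at which its call begins. calibration takes no time and is no camera call.
- manip.job_done(): hands the job in, once; it reports no verdict.
The state is a dict: "time": time; "joint_pos": joint angles; "joint_velocities": joint speeds; "joint_torque": joint torques, N m; "tcp_pos": TCP position; "ee_rot": TCP orientation; "force": force on the tool from outside, world axes, zero at the start; "moment": the same for the moment, N m; "opening": opening from 0.0 (shut) to 1.0 (fully open).
Only numpy, scipy, OpenCV 4.12 (cv2) and the standard library are available. Lean on these libraries where they do the work, as an engineer would, in place of code of your own. Each camera call takes 0.05 s, during which the arm holds its last target. There are 200 camera calls.

## Working session

There is one attempt and no reset: what is moved stays moved. The work goes in short steps, Python scripts to look and compute and a tool call to move; the robot and the scene stay as the last step left them, time stands still between calls to the robot, and variables do not carry over. Pictures are saved under pics/ and viewed, about 8 in all and at most 12, crops included, and the job is handed in when it is done.

Besides the shell and the picture viewer there is one more tool, called after ">>>" as name(argument=value, ...) on one line, values as JSON. step_arm: Moves the arm, as the interface text tells. Its arguments: {"type":"object","properties":{"jaw":{"type":"array"},"delta_pos":{"type":"array"},"turn":{"type":"array"}},"required":["jaw","delta_pos","turn"]}

```bash
mkdir -p pics; cat > h.py <<'E'
from station import manip, imaging
import numpy as np, cv2
def grab(n,f=None):
    im=np.array(imaging.grab_frame(n))
    if f: cv2.imwrite('pics/'+f,im[:,:,::-1])
    return im
def cam(n):
    c=imaging.calibration(n); f=210/np.tan(np.radians(c['vertical_fov'])/2)
    return c,f,np.array(c['R']),np.array(c['t'])
def ray(n,u,v):
    c,f,R,t=cam(n); d=R.T@np.array([(u-c['cx'])/f,(v-c['cy'])/f,1]); return -R.T@t,d/np.linalg.norm(d)
def onz(n,u,v,z):
    o,d=ray(n,u,v); return o+d*(z-o[2])/d[2]
def tri(a,b):
    (o,d),(p,e)=ray('top',*a),ray('side',*b)
    s=np.linalg.lstsq(np.c_[d,-e],p-o,rcond=None)[0]
    x,y=o+d*s[0],p+e*s[1]; return (x+y)/2,np.linalg.norm(x-y)
def proj(n,X):
    c,f,R,t=cam(n); q=R@np.array(X)+t; return q[0]/q[2]*f+c['cx'],q[1]/q[2]*f+c['cy']
E
python3 - <<'E'
from h import *
np.set_printoptions(precision=3,suppress=True)
a=grab('top','t0.png');b=grab('side','s0.png')
cv2.imwrite('pics/t0.png',a[:,:,::-1])
for n in('top','side'):
    c,f,R,t=cam(n);print(n,c,f,-R.T@t)
print(manip.get_state())
E
```

```text
top {'vertical_fov': 55.92204658475933, 'cx': 292.7855463319933, 'cy': 208.28871975500886, 'R': array([[-0.015, -0.999,  0.034],
       [-0.985,  0.009, -0.172],
       [ 0.172, -0.036, -0.984]]), 't': array([0.018, 0.586, 0.959])} 395.6015496477448 [0.412 0.048 1.044]
side {'vertical_fov': 56.9707500872679, 'cx': 288.8009692878935, 'cy': 214.32309822409877, 'R': array([[-0.909, -0.418, -0.   ],
       [-0.217,  0.472, -0.854],
       [ 0.357, -0.776, -0.519]]), 't': array([0.556, 0.169, 0.851])} 387.0074287760642 [0.238 0.814 0.586]
{'time': 0.1, 'joint_pos': array([-1.44 ,  0.313,  1.498, -0.   ,  1.331, -0.223]), 'joint_velocities': array([-0.   , -0.002, -0.001, -0.001,  0.001, -0.001]), 'joint_torque': array([  0.002, -40.282, -25.265,   0.069,   0.034,  -0.   ]), 'tcp_pos': array([ 0.182, -0.492,  0.238]), 'ee_rot': array([ 0.58 ,  0.404,  0.58 , -0.404]), 'force': array([0.089, 0.798, 0.265]), 'moment': array([ 0.036,  0.021, -0.044]), 'opening': 1.0010501903070017}
```

View pics/t0.png

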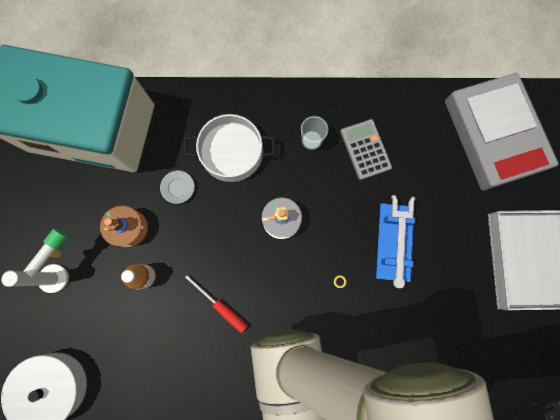

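View pics/s0.png

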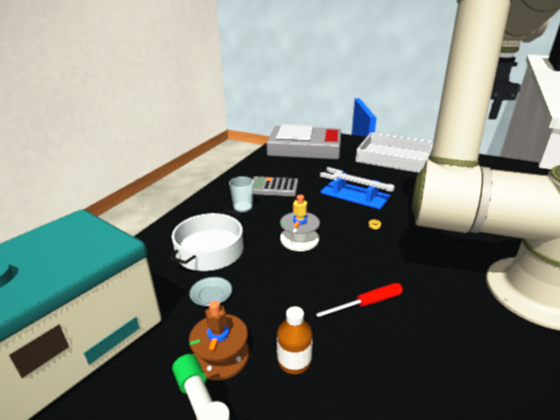

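Candidates for the nut: the brass one on the grey disc (top ≈ (281,215), side ≈ (300,210)) and the brown one (top ≈ (122,227), side ≈ (215,320)). The brass one fits, because the brown one is excluded. The wrench lies on the blue rest at top ≈ (401,240) with its mouth upward (+x). I'll confirm these in an enlarged crop.

```bash
python3 - <<'E'
from h import *
a=cv2.imread('pics/t0.png');b=cv2.imread('pics/s0.png')
z=lambda i,u,v,w,h,W,H:cv2.resize(i[v:v+h,u:u+w],(W,H),interpolation=cv2.INTER_CUBIC)
top=np.hstack([z(a,256,193,50,50,400,400),z(a,370,190,50,100,200,400)])
s=np.hstack([z(b,272,190,56,63,178,200),z(b,315,165,85,45,378,200)])
s=cv2.copyMakeBorder(s,0,0,0,600-s.shape[1],cv2.BORDER_CONSTANT)
cv2.imwrite('pics/c1.png',np.vstack([top,s]))
def cen(i,lo,hi,box):
    u,v,w,h=box;m=cv2.inRange(cv2.cvtColor(i[v:v+h,u:u+w],cv2.COLOR_BGR2HSV),lo,hi)
    p=cv2.findNonZero(m).reshape(-1,2)+[u,v];return len(p),p.mean(0).round(1),p.min(0),p.max(0)
for n,i,B in(('top',a,(256,193,50,50)),('side',b,(272,190,56,63))):
    print(n,'yellow',cen(i,(19,110,80),(34,255,255),B),'orange',cen(i,(3,110,80),(18,255,255),B),'blue',cen(i,(100,110,50),(130,255,255),B),'green',cen(i,(45,90,50),(85,255,255),B))
E
```

```text
top yellow (73, array([281.4, 214.8]), array([275, 208]), array([287, 220])) orange (65, array([278.1, 214. ]), array([267, 209]), array([285, 219])) blue (27, array([281. , 221.2]), array([275, 217]), array([288, 223])) green (11, array([271.4, 203.7]), array([270, 201]), array([273, 206]))
side yellow (211, array([299.6, 208.9]), array([293, 199]), array([307, 224])) orange (91, array([299. , 204.3]), array([294, 194]), array([304, 227])) blue (97, array([310.2, 208.3]), array([293, 190]), array([327, 224])) green (9, array([282.7, 223.2]), array([280, 223]), array([286, 224]))
```

View pics/c1.png

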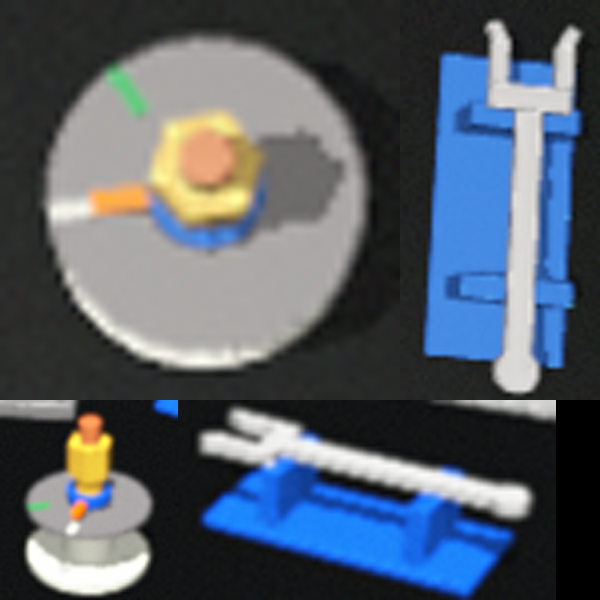

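The crop confirms the brass hexagon, with a copper stub, a blue collar and an orange tab at the white mark (the tab points to image-left, +y; green is at the upper left, clockwise of it). The wrench lies on the rest with its mouth toward the top of the image. Next I'll work out positions.

```bash
python3 - <<'E'
from h import *
np.set_printoptions(precision=4,suppress=True)
print('stub top',tri((281.9,212.6),(300.6,196.5)))
print('nut topface',tri((281.8,213.9),(300.2,201.5)))
print('handle end',tri((399,283.5),(390.5,187)))
print('tipL',tri((393.5,197),(321.7,174)),'tipR',tri((413.5,198.5),(328.5,168)))
for z in (.05,.055,.06): print(z,onz('top',399,283.5,z),onz('top',403.5,197.8,z))
b=cv2.imread('pics/t0.png')
h=cv2.cvtColor(b,cv2.COLOR_BGR2HSV);m=cv2.inRange(h,(0,0,120),(179,70,255));m2=np.zeros_like(m);m2[220:278,385:420]=m[220:278,385:420]
p=cv2.findNonZero(m2).reshape(-1,2);vx,vy,x,y=cv2.fitLine(p.astype(np.float32),cv2.DIST_L2,0,.01,.01).ravel()
for v in(222,277):
  u=x+vx/vy*(v-y);print(u,v,onz('top',u,v,.055))
# disc
m=cv2.inRange(h,(0,0,90),(179,60,200));m3=np.zeros_like(m);m3[193:243,256:306]=m[193:243,256:306]
c=max(cv2.findContours(m3,0,1)[0],key=cv2.contourArea);e=cv2.fitEllipse(cv2.convexHull(c));print(e)
for z in(.05,.06,.07,.08):
  print(z,onz('top',*e[0],z), onz('top',281.8,213.9,z+.056))
# tab direction, nut corners
for q in[(267,218.3),(262.5,219.3)]:print('mark',onz('top',*q,.06))
for q in[(224,112),(171,120),(152,175),(185,222),(242,212),(264,160)]:
  print('corner',onz('top',256+q[0]/8,193+q[1]/8,.116))
E
```

```text
stub top (array([0.5622, 0.0398, 0.1282]), np.float64(0.00042875114608096894))
nut topface (array([0.5621, 0.0401, 0.1141]), np.float64(0.0010548065418036995))
handle end (array([ 0.393 , -0.2492,  0.0555]), np.float64(0.0008466737405761896))
tipL (array([ 0.6118, -0.2486,  0.0554]), np.float64(0.0010620828159468205)) tipR (array([ 0.6073, -0.3003,  0.0557]), np.float64(0.001052613823425241))
0.05 [ 0.3933 -0.2508  0.05  ] [ 0.611  -0.2761  0.05  ]
0.055 [ 0.3934 -0.2493  0.055 ] [ 0.61   -0.2744  0.055 ]
0.06 [ 0.3935 -0.2478  0.06  ] [ 0.609  -0.2728  0.06  ]
401.77066 222 [ 0.5472 -0.266   0.055 ]
398.95273 277 [ 0.4093 -0.2501  0.055 ]
((281.29034423828125, 217.2914276123047), (39.87879943847656, 40.54853820800781), 145.2405242919922)
0.05 [0.5632 0.0408 0.05  ] [0.5629 0.0399 0.106 ]
0.06 [0.5617 0.0409 0.06  ] [0.5613 0.04   0.116 ]
0.07 [0.5602 0.041  0.07  ] [0.5597 0.0401 0.126 ]
0.08 [0.5586 0.041  0.08  ] [0.5581 0.0401 0.136 ]
mark [0.5595 0.0768 0.06  ]
mark [0.5571 0.0881 0.06  ]
corner [0.5779 0.0346 0.116 ]
corner [0.5756 0.0504 0.116 ]
corner [0.5591 0.0561 0.116 ]
corner [0.545  0.0465 0.116 ]
corner [0.5478 0.0296 0.116 ]
corner [0.5633 0.0228 0.116 ]
```

>>> step_arm(jaw=[-1, -1, -1, -1, -1, -1, -1], delta_pos=[[0, 0.6, -0.41], [0, 0.6, -0.41], [0, 0.6, -0.41], [0, 0.6, -0.41], [0, 0.6, -0.41], [0, 0.6, -0.41], [0, 0.6, -0.41]], turn=[-0.432, -0.432, -0.432, -0.432, -0.432, -0.432, -0.432])

```text
time: 0.8
tcp_pos: [0.3852, -0.2052, 0.2387]
ee_rot: [0.705, 0.057, 0.705, -0.057]
force: [1.0, -0.8, -0.6]
opening: 1.001
```

```bash
cat >> h.py <<'E'
from scipy.spatial.transform import Rotation as Ro
def yaw():
    q=manip.get_state()['ee_rot'];z=Ro.from_quat(np.roll(q,-1)).as_matrix();return np.degrees(np.arctan2(z[1,2],z[0,2])),z
def go(x,y,z,yw=None):
    """shift in units to world point from measured pose"""
    s=manip.get_state();a,M=yaw();d=M.T@(np.array([x,y,z])-s['tcp_pos'])/.5
    print('t',round(s['time'],2),'tcp',s['tcp_pos'].round(4),'yaw',round(a,2),'delta',d.round(4),'turn',None if yw is None else round(((a-yw+180)%360-180)/180,4),'F',s['force'].round(1),'M',s['moment'].round(2),'op',round(s['opening'],3),'j6',round(s['joint_pos'][5],2))
E
python3 -c "
from h import *
go(.562,.0405,.16,8)"
```

```text
t 0.8 tcp [ 0.3852 -0.2052  0.2387] yaw -9.23 delta [0.1574 0.5418 0.2701] turn -0.0957 F [ 1.  -0.8 -0.6] M [-0.05 -0.06 -0.01] op 1.001 j6 -0.6
```

>>> step_arm(jaw=[-1, -1, -1, -1, -1, -1, -1, -1], delta_pos=[[0, 0.54, 0.27], [0, 0.54, 0.27], [0, 0.54, 0.27], [0, 0.54, 0.27], [0, 0.54, 0.27], [0, 0.54, 0.27], [0.14, 0.54, 0.27], [0.14, 0.54, 0.27]], turn=[-0.0957, -0.0957, -0.0957, -0.0957, -0.0957, -0.0957, -0.0957, -0.0957])

```text
time: 1.6
tcp_pos: [0.5615, 0.0382, 0.1648]
ee_rot: [0.704, -0.048, 0.707, 0.048]
force: [-0.1, -0.1, -1.3]
opening: 0.998
```

```bash
python3 -c "
from h import *
go(.562,.0405,.083,8)
a=grab('top');b=grab('side')
z=lambda i,u,v:cv2.resize(i[v:v+75,u:u+75],(400,400),interpolation=cv2.INTER_CUBIC)
cv2.imwrite('pics/c2.png',np.hstack([z(a,245,180),z(b,262,170)])[:,:,::-1])
go(.562,.0405,.083,8)
print(proj('side',[.562,.0405,.16]),proj('top',[.562,.0405,.16]))
"
```

```text
t 1.6 tcp [0.5615 0.0382 0.1648] yaw 7.8 delta [0.1635 0.0041 0.0024] turn -0.0011 F [-0.1 -0.1 -1.3] M [-0.07 -0.1  -0.02] op 0.998 j6 -0.28
t 1.7 tcp [0.5611 0.0372 0.1656] yaw 7.69 delta [0.1652 0.006  0.0037] turn -0.0017 F [-0.1 -0.3  0.7] M [-0.03 -0.09 -0.  ] op 0.998 j6 -0.28
(np.float64(300.6889872339166), np.float64(185.09379857161522)) (np.float64(281.696394356237), np.float64(210.52982088418702))
```

View pics/c2.png

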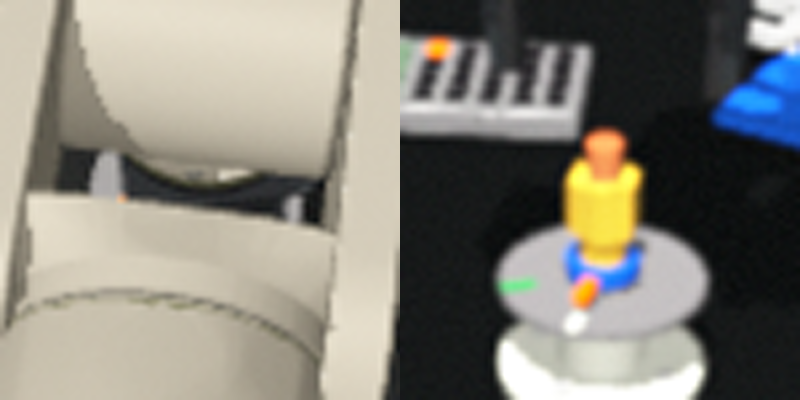

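The side view shows the fingers straddling the nut, which is at crop (604,200). The tab is still at the white mark. Stub top z = 0.128, so the nut centre is at about 0.096. I'll descend and close.

>>> step_arm(jaw=[-1, -1, -1, -1, 1, 1, 1, 1], delta_pos=[[0.1, 0.006, 0.003], [0.169, 0.006, 0.003], [0.169, 0.006, 0.003], [0.169, 0.006, 0.003], [0.169, 0.006, 0.003], [0.169, 0.006, 0.003], [0.169, 0.006, 0.003], [0.169, 0.006, 0.003]], turn=[0, 0, 0, 0, 0, 0, 0, 0])

```text
time: 2.5
tcp_pos: [0.5639, 0.0398, 0.0849]
ee_rot: [0.706, -0.047, 0.705, 0.047]
force: [-0.5, 0.4, 0.5]
opening: 0.659
```

>>> step_arm(jaw=[1, 1, 1], delta_pos=[[0, 0, 0], [0, 0, 0], [0, 0, 0]], turn=[0, 0, 0])

```text
time: 2.8
tcp_pos: [0.5636, 0.0398, 0.0842]
ee_rot: [0.706, -0.047, 0.706, 0.047]
force: [0.3, -0.2, 0.0]
opening: 0.389
```

```bash
python3 -c "
from h import *
go(.562,.0405,.083,8)"
```

```text
t 2.8 tcp [0.5636 0.0398 0.0842] yaw 7.66 delta [ 0.0025  0.0018 -0.0031] turn -0.0019 F [ 0.3 -0.2  0. ] M [-0.07 -0.09 -0.01] op 0.389 j6 -0.27
```

>>> step_arm(jaw=[1, 1, 1, 1, 1], delta_pos=[[0.006, 0.001, -0.002], [0.006, 0.001, -0.002], [0.006, 0.001, -0.002], [0.006, 0.001, -0.002], [0.006, 0.001, -0.002]], turn=[0, 0, 0, 0, 0])

```text
time: 3.3
tcp_pos: [0.5639, 0.04, 0.0831]
ee_rot: [0.707, -0.048, 0.704, 0.047]
force: [-0.6, -0.3, 12.9]
opening: 0.345
```

```bash
python3 -c "
from h import *
go(.562,.0405,.083,8)"
```

```text
t 3.3 tcp [0.5639 0.04   0.0831] yaw 7.67 delta [ 0.0002  0.0015 -0.0037] turn -0.0018 F [-0.6 -0.3 12.9] M [-0.09  0.09  0.1 ] op 0.345 j6 -0.27
```

>>> step_arm(jaw=[1, 1, 1, 1, 1, 1], delta_pos=[[-0.003, 0, 0], [-0.003, 0, 0], [-0.003, 0, 0], [-0.003, 0, 0], [-0.003, 0, 0], [-0.003, 0, 0]], turn=[0.02, 0.045, 0.07, 0.095, 0.12, 0.13])

```text
time: 3.9
tcp_pos: [0.5634, 0.04, 0.0833]
ee_rot: [0.701, 0.098, 0.699, -0.098]
force: [2.6, 0.3, 3.2]
opening: 0.342
```

```bash
python3 -c "
from h import *
go(.562,.0405,.083,8);print(manip.get_state()['joint_torque'].round(2))"
```

```text
t 3.9 tcp [0.5634 0.04   0.0833] yaw -15.88 delta [ 0.0007  0.0001 -0.0029] turn -0.1327 F [2.6 0.3 3.2] M [-0.18 -0.33  0.12] op 0.342 j6 0.14
[  0.22 -45.13 -19.31   0.16   0.45   0.11]
```

>>> step_arm(jaw=[1, 1], delta_pos=[[0, 0, 0], [0, 0, 0]], turn=[0.03, 0.03])

```text
time: 4.1
tcp_pos: [0.5633, 0.0401, 0.0833]
ee_rot: [0.696, 0.13, 0.694, -0.13]
force: [0.1, -1.0, 4.4]
opening: 0.341
```

```bash
python3 -c "
from h import *
go(.562,.0405,.083,8);print(manip.get_state()['joint_torque'].round(2))"
```

```text
t 4.1 tcp [0.5633 0.0401 0.0833] yaw -21.2 delta [ 0.0005 -0.0001 -0.0026] turn -0.1622 F [ 0.1 -1.   4.4] M [-0.12 -0.39 -0.14] op 0.341 j6 0.23
[  0.49 -44.55 -18.91   0.06   0.5    0.81]
```

>>> step_arm(jaw=[1, 1], delta_pos=[[0, 0, 0], [0, 0, 0]], turn=[0.025, 0.025])

```text
time: 4.3
tcp_pos: [0.5632, 0.0401, 0.0833]
ee_rot: [0.69, 0.157, 0.689, -0.156]
force: [1.3, -0.6, 5.6]
opening: 0.339
```

```bash
python3 -c "
from h import *
go(.562,.0405,.083,8);print(manip.get_state()['joint_torque'].round(2))"
```

```text
t 4.3 tcp [0.5632 0.0401 0.0833] yaw -25.57 delta [ 0.0006 -0.0003 -0.0026] turn -0.1865 F [ 1.3 -0.6  5.6] M [-0.09 -0.41 -0.09] op 0.339 j6 0.31
[  0.45 -44.06 -18.59   0.06   0.52   0.64]
```

>>> step_arm(jaw=[1], delta_pos=[[0, 0, 0]], turn=[0])

```text
time: 4.4
tcp_pos: [0.5632, 0.0401, 0.0833]
ee_rot: [0.69, 0.156, 0.689, -0.156]
force: [2.0, -1.5, 5.8]
opening: 0.339
```

```bash
python3 -c "
from h import *
go(.562,.0405,.083,8);print(manip.get_state()['joint_torque'].round(2))
b=grab('side');m=cv2.inRange(cv2.cvtColor(b[195:235,270:330],cv2.COLOR_RGB2HSV),(3,140,120),(16,255,255));n,l,s,c=cv2.connectedComponentsWithStats(m);print(s,c+[270,195])
b=cv2.imread('pics/s0.png');m=cv2.inRange(cv2.cvtColor(b[195:235,270:330],cv2.COLOR_BGR2HSV),(3,140,120),(16,255,255));n,l,s,c=cv2.connectedComponentsWithStats(m);print(s,c+[270,195])
"
```

```text
t 4.4 tcp [0.5632 0.0401 0.0833] yaw -25.45 delta [ 0.0006 -0.0003 -0.0026] turn -0.1858 F [ 2.  -1.5  5.8] M [-0.12 -0.32 -0.12] op 0.339 j6 0.31
[  0.47 -44.08 -18.59   0.05   0.52  -0.05]
[[   0    0   60   40 2359]
 [  27    2    6    8   33]
 [  25   28    4    5    8]] [[299.51038576 214.65917762]
 [299.39393939 200.51515152]
 [296.875      225.25      ]]
[[   0    0   60   40 2334]
 [  27    0    7    9   56]
 [  25   28    2    2    2]
 [  25   28    4    5    8]] [[299.50128535 214.83676093]
 [299.96428571 198.60714286]
 [295.5        223.5       ]
 [296.875      225.25      ]]
```

```bash
cat > r.py <<'E'
from h import *
go(.562,.0405,.083,8);print(manip.get_state()['joint_torque'].round(2)[5])
b=grab('side');m=cv2.inRange(cv2.cvtColor(b[217:235,270:330],cv2.COLOR_RGB2HSV),(3,140,120),(16,255,255));n,l,s,c=cv2.connectedComponentsWithStats(m);print(s[1:,4],(c+[270,217])[1:].round(2))
E
```

>>> step_arm(jaw=[1, 1], delta_pos=[[0, 0, 0], [0, 0, 0]], turn=[0.025, 0.025])

```text
time: 4.65
tcp_pos: [0.5632, 0.0401, 0.0833]
ee_rot: [0.684, 0.183, 0.682, -0.183]
force: [2.0, -0.9, 4.8]
opening: 0.337
```

```bash
python3 r.py
```

```text
t 4.65 tcp [0.5632 0.0401 0.0833] yaw -30.06 delta [ 0.0005 -0.0004 -0.0024] turn -0.2114 F [ 2.  -0.9  4.8] M [-0.1  -0.39 -0.08] op 0.337 j6 0.39
0.58
[8] [[296.88 225.25]]
```

>>> step_arm(jaw=[1, 1], delta_pos=[[0, 0, 0], [0, 0, 0]], turn=[0.025, 0.025])

```text
time: 4.9
tcp_pos: [0.5631, 0.0401, 0.0833]
ee_rot: [0.676, 0.21, 0.675, -0.21]
force: [1.5, -1.5, 5.8]
opening: 0.341
```

```bash
python3 r.py
```

```text
t 4.9 tcp [0.5631 0.0401 0.0833] yaw -34.55 delta [ 0.0005 -0.0007 -0.0023] turn -0.2364 F [ 1.5 -1.5  5.8] M [-0.15 -0.29 -0.14] op 0.341 j6 0.47
0.58
[8] [[296.88 225.25]]
```

>>> step_arm(jaw=[1, 1], delta_pos=[[0, 0, 0], [0, 0, 0]], turn=[0.025, 0.025])

```text
time: 5.15
tcp_pos: [0.5631, 0.0402, 0.0833]
ee_rot: [0.667, 0.236, 0.666, -0.236]
force: [1.4, -0.5, 6.9]
opening: 0.342
```

```bash
python3 r.py
```

```text
t 5.15 tcp [0.5631 0.0402 0.0833] yaw -39.05 delta [ 0.0005 -0.0008 -0.0021] turn -0.2614 F [ 1.4 -0.5  6.9] M [-0.02 -0.23 -0.07] op 0.342 j6 0.55
0.58
[1 8] [[296.   223.  ]
 [296.88 225.25]]
```

>>> step_arm(jaw=[1, 1], delta_pos=[[0, 0, 0], [0, 0, 0]], turn=[0.02, 0.02])

```text
time: 5.4
tcp_pos: [0.563, 0.0402, 0.0833]
ee_rot: [0.659, 0.257, 0.658, -0.257]
force: [1.8, -0.4, 6.9]
opening: 0.338
```

```bash
python3 r.py
```

```text
t 5.4 tcp [0.563  0.0402 0.0833] yaw -42.62 delta [ 0.0005 -0.001  -0.0019] turn -0.2812 F [ 1.8 -0.4  6.9] M [-0.01 -0.23 -0.02] op 0.338 j6 0.61
0.48
[8] [[296.88 225.25]]
```

>>> step_arm(jaw=[1, 1], delta_pos=[[0, 0, 0], [0, 0, 0]], turn=[0.025, 0.025])

```text
time: 5.65
tcp_pos: [0.563, 0.0402, 0.0832]
ee_rot: [0.649, 0.283, 0.648, -0.283]
force: [1.5, 1.0, 5.4]
opening: 0.342
```

```bash
python3 r.py
```

```text
t 5.65 tcp [0.563  0.0402 0.0832] yaw -47.15 delta [ 0.0005 -0.0011 -0.0018] turn -0.3064 F [1.5 1.  5.4] M [ 0.04 -0.18 -0.14] op 0.342 j6 0.69
0.58
[8] [[296.88 225.25]]
```

>>> step_arm(jaw=[1, 1], delta_pos=[[0, 0, 0], [0, 0, 0]], turn=[0.02, 0.02])

```text
time: 5.9
tcp_pos: [0.563, 0.0403, 0.0833]
ee_rot: [0.639, 0.303, 0.639, -0.303]
force: [1.6, 0.7, 5.5]
opening: 0.336
```

```bash
python3 r.py
```

```text
t 5.9 tcp [0.563  0.0403 0.0833] yaw -50.72 delta [ 0.0005 -0.0012 -0.0016] turn -0.3262 F [1.6 0.7 5.5] M [ 0.   -0.2   0.01] op 0.336 j6 0.75
0.48
[8] [[296.88 225.25]]
```

>>> step_arm(jaw=[1, 1], delta_pos=[[0, 0, 0], [0, 0, 0]], turn=[0.025, 0.025])

```text
time: 6.15
tcp_pos: [0.5629, 0.0403, 0.0832]
ee_rot: [0.627, 0.328, 0.626, -0.327]
force: [1.7, 0.5, 7.1]
opening: 0.34
```

```bash
python3 r.py
```

```text
t 6.15 tcp [0.5629 0.0403 0.0832] yaw -55.18 delta [ 0.0005 -0.0013 -0.0014] turn -0.351 F [1.7 0.5 7.1] M [ 0.08 -0.16  0.54] op 0.34 j6 0.83
1.24
[10] [[296.8 224.7]]
```

>>> step_arm(jaw=[1, 1], delta_pos=[[0, 0, 0], [0, 0, 0]], turn=[0.025, 0.025])

```text
time: 6.4
tcp_pos: [0.5629, 0.0403, 0.0832]
ee_rot: [0.614, 0.352, 0.613, -0.352]
force: [0.6, 0.3, 6.3]
opening: 0.343
```

```bash
python3 r.py
```

```text
t 6.4 tcp [0.5629 0.0403 0.0832] yaw -59.67 delta [ 0.0005 -0.0014 -0.0012] turn -0.3759 F [0.6 0.3 6.3] M [ 0.13 -0.12  0.48] op 0.343 j6 0.91
1.16
[13] [[295.62 224.46]]
```

Mz jumped from about 0 to 0.5 N·m and the tab began to creep, so the nut is finger-tight. I'll let go without any further turn, then go up.

>>> step_arm(jaw=[-1, -1, -1, -1, -1, -1, -1, -1], delta_pos=[[0, 0, 0], [0, 0, 0], [0, 0, 0], [0, 0, 0], [-0.1, 0, 0], [-0.18, 0, 0], [-0.25, 0, 0], [-0.25, 0, 0]], turn=[0, 0, 0, 0, 0, 0, 0, 0])

```text
time: 7.25
tcp_pos: [0.5642, 0.0401, 0.2124]
ee_rot: [0.616, 0.354, 0.61, -0.351]
force: [-0.4, 0.1, -0.6]
opening: 0.996
```

```bash
python3 r.py; python3 -c "
from h import *
# pred side px of tab end for angles; z=.062
for a in (96,91,86,81,36): 
  r=np.radians(a);print(a,np.round(proj('side',[.563+.034*np.cos(r),.0402+.034*np.sin(r),.062]),1))
go(.5015,-.262,.2,-96.6)"
```

```text
t 7.25 tcp [0.5642 0.0401 0.2124] yaw -59.81 delta [ 0.2588 -0.0051 -0.0043] turn -0.3767 F [-0.4  0.1 -0.6] M [ 0.02 -0.02  0.02] op 0.996 j6 0.91
0.01
[5] [[295.8 225.4]]
96 [295.7 226.1]
91 [294.6 225.9]
86 [293.5 225.6]
81 [292.5 225.3]
36 [286.7 220.6]
t 7.3 tcp [0.5632 0.0401 0.2094] yaw -59.82 delta [ 0.0187 -0.4105  0.4603] turn 0.2043 F [ 0.3 -0.3 -0.6] M [ 0.    0.01 -0.02] op 1.003 j6 0.91
```

>>> step_arm(jaw=[-1, -1, -1, -1, -1, -1, -1, -1], delta_pos=[[0, -0.4105, 0.46], [0, -0.4105, 0.46], [0, -0.4105, 0.46], [0, -0.4105, 0.46], [0, -0.4105, 0.46], [0, -0.4105, 0.46], [0, -0.4105, 0.46], [0.16, -0.4105, 0.46]], turn=[0.2043, 0.2043, 0.2043, 0.2043, 0.2043, 0.2043, 0.2043, 0.2043])

```text
time: 8.1
tcp_pos: [0.5021, -0.2647, 0.1606]
ee_rot: [0.473, 0.529, 0.466, -0.528]
force: [1.3, -0.6, 0.0]
opening: 0.999
```

```bash
python3 -c "
from h import *
go(.5015,-.262,.038,-96.6)
a=grab('top');b=grab('side')
z=lambda i,u,v,w,h,W,H:cv2.resize(i[v:v+h,u:u+w],(W,H),interpolation=cv2.INTER_CUBIC)
cv2.imwrite('pics/c3.png',np.vstack([np.hstack([z(a,256,193,50,50,300,300),z(b,272,190,60,60,300,300)]),z(b,300,130,120,60,600,300)])[:,:,::-1])
go(.5015,-.262,.038,-96.6)"
```

```text
t 8.1 tcp [ 0.5021 -0.2647  0.1606] yaw -96.75 delta [ 0.2452 -0.0037 -0.0065] turn -0.0009 F [ 1.3 -0.6  0. ] M [ 0.   -0.    0.07] op 0.999 j6 1.0
t 8.2 tcp [ 0.4981 -0.2595  0.1516] yaw -96.63 delta [0.2271 0.0097 0.0057] turn -0.0002 F [-0.   1.   0.1] M [ 0.09 -0.01 -0.01] op 1.001 j6 1.0
```

View pics/c3.png

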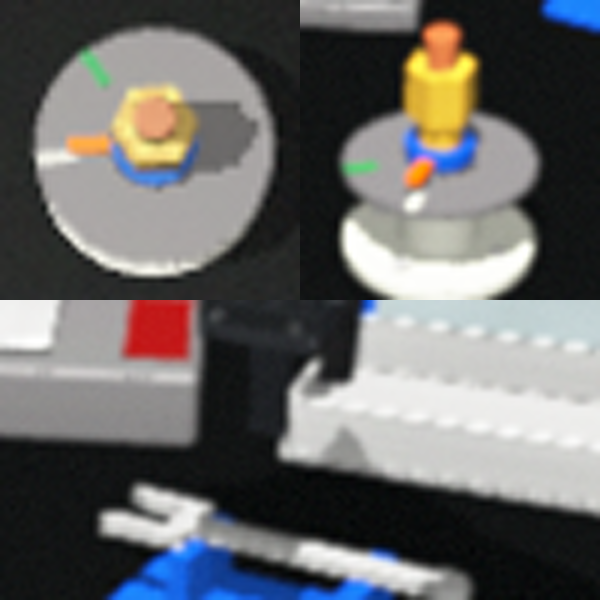

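The top crop shows the nut's flats now facing ±x (normal at about 0°). The tab is about 5° past white and under the limit. The wrench is untouched. I'll descend onto it.

>>> step_arm(jaw=[-1, -1, -1, -1, 1, 1, 1, 1], delta_pos=[[0.08, 0.0097, 0.0057], [0.16, 0.0097, 0.0057], [0.228, 0.0097, 0.0057], [0.228, 0.0097, 0.0057], [0.228, 0.0097, 0.0057], [0.228, 0.0097, 0.0057], [0.228, 0.0097, 0.0057], [0.228, 0.0097, 0.0057]], turn=[0, 0, 0, 0, 0, 0, 0, 0])

```text
time: 9.0
tcp_pos: [0.5056, -0.2655, 0.045]
ee_rot: [0.471, 0.528, 0.47, -0.528]
force: [0.8, -0.3, 0.3]
opening: 0.659
```

>>> step_arm(jaw=[1, 1, 1, 1, 1, 1, 1], delta_pos=[[0, 0, 0], [0, 0, 0], [0, 0, 0], [0, 0, 0], [0, 0, 0], [0, 0, 0], [0, 0, 0]], turn=[0, 0, 0, 0, 0, 0, 0])

```text
time: 9.7
tcp_pos: [0.5051, -0.265, 0.0437]
ee_rot: [0.47, 0.528, 0.47, -0.528]
force: [0.5, 1.7, 1.5]
opening: 0.178
```

```bash
python3 -c "
from h import *
go(.5015,-.262,.15,-96.6)"
```

```text
t 9.7 tcp [ 0.5051 -0.265   0.0437] yaw -96.61 delta [-0.2126 -0.0079 -0.0051] turn -0.0 F [0.5 1.7 1.5] M [ 0.36 -0.04  0.05] op 0.178 j6 1.0
```

>>> step_arm(jaw=[0.3, 0.3, 0.3, 0.3, 1, 1, 1, 1], delta_pos=[[0, 0, 0], [0, 0, 0], [0.014, -0.007, 0], [0.014, -0.007, 0], [0.014, -0.007, 0], [0.014, -0.007, 0], [0.014, -0.007, 0], [0.014, -0.007, 0]], turn=[0, 0, 0, 0, 0, 0, 0, 0])

```text
time: 10.5
tcp_pos: [0.5017, -0.2649, 0.0368]
ee_rot: [-0.47, -0.528, -0.47, 0.528]
force: [0.8, -0.4, -0.6]
opening: 0.174
```

>>> step_arm(jaw=[1, 1, 1, 1], delta_pos=[[0, 0, 0], [0, 0, 0], [0, 0, 0], [0, 0, 0]], turn=[0, 0, 0, 0])

```text
time: 10.9
tcp_pos: [0.5017, -0.2648, 0.0368]
ee_rot: [0.47, 0.528, 0.47, -0.528]
force: [0.4, -0.5, -0.0]
opening: 0.175
```

```bash
python3 -c "
from h import *
go(.5015,-.262,.15,-96.6)"
```

```text
t 10.9 tcp [ 0.5017 -0.2648  0.0368] yaw -96.61 delta [-0.2265 -0.0011 -0.0055] turn -0.0001 F [ 0.4 -0.5 -0. ] M [-0.1  -0.04  0.05] op 0.175 j6 0.99
```

>>> step_arm(jaw=[1, 1, 1, 1, 1, 1, 1, 1], delta_pos=[[-0.04, 0, 0], [-0.1, 0, 0], [-0.17, 0, 0], [-0.17, -0.03, -0.08], [-0.17, -0.07, -0.17], [-0.17, -0.11, -0.26], [-0.17, -0.15, -0.35], [-0.17, -0.188, -0.44]], turn=[0, 0, 0, -0.04, -0.08, -0.12, -0.16, -0.205])

```text
time: 11.7
tcp_pos: [0.4323, -0.0336, 0.1215]
ee_rot: [0.614, 0.351, 0.614, -0.351]
force: [0.7, 0.2, -3.1]
opening: 0.173
```

>>> step_arm(jaw=[1, 1, 1], delta_pos=[[0, 0, 0], [0, 0, 0], [0, 0, 0]], turn=[0, 0, 0])

```text
time: 12.0
tcp_pos: [0.434, -0.0361, 0.1217]
ee_rot: [0.613, 0.352, 0.613, -0.352]
force: [-0.6, 0.7, -2.5]
opening: 0.174
```

```bash
python3 -c "
from h import *
go(.4335,-.0354,.078,-59.7)
a=grab('top');b=grab('side')
z=lambda i,u,v,w,h,W,H:cv2.resize(i[v:v+h,u:u+w],(W,H),interpolation=cv2.INTER_CUBIC)
cv2.imwrite('pics/c4.png',np.hstack([z(a,250,190,80,100,400,500),z(b,270,170,80,100,400,500)])[:,:,::-1])
for X in([.563,.0403,.11],):print(proj('top',X),proj('side',X))"
```

```text
t 12.0 tcp [ 0.434  -0.0361  0.1217] yaw -59.79 delta [ 0.0874 -0.0001 -0.0016] turn -0.0005 F [-0.6  0.7 -2.5] M [-0.02 -0.02  0.04] op 0.174 j6 0.69
(np.float64(281.64297544826434), np.float64(213.605998824251)) (np.float64(300.0379502462244), np.float64(202.92938110733098))
```

View pics/c4.png

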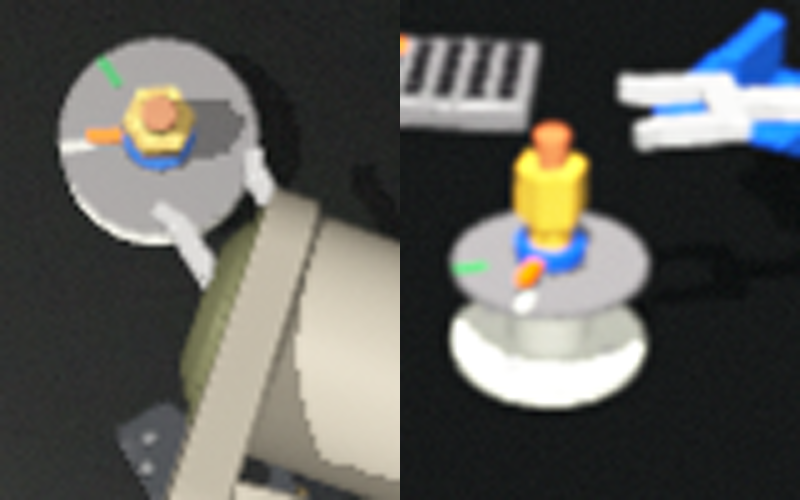

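```bash
python3 -c "
from h import *
np.set_printoptions(precision=4,suppress=True)
L=tri((282,231.4),(318,197.4));R=tri((301,220.4),(315,187.6));print(L,R)
N=np.array([.563,.0403]);
N2=(tri((281.8,213.8),(300.1,201.8))[0]);print('nut',N2)
for zz in(.135,.14):
  m=(onz('top',282,231.4,zz)+onz('top',301,220.4,zz))/2
  for q in(N,np.array([.5622,.04])):
    d=q-m[:2];u=np.array([.8646,.5025]);print(zz,m,'along',d@u,'perp(left+)',d@np.array([-u[1],u[0]]))
"
```

```text
(array([0.5168, 0.04  , 0.1362]), np.float64(0.0008149180956234611)) (array([ 0.5419, -0.0043,  0.1365]), np.float64(0.0007984162633489671))
nut [0.5625 0.0401 0.1131]
0.135 [0.5299 0.0179 0.135 ] along 0.039830836792395644 perp(left+) 0.0027550410764636524
0.135 [0.5299 0.0179 0.135 ] along 0.03898840679239572 perp(left+) 0.0028976610764636056
0.14 [0.5293 0.0181 0.14  ] along 0.04030730516106076 perp(left+) 0.0022887742372951192
0.14 [0.5293 0.0181 0.14  ] along 0.03946487516106083 perp(left+) 0.002431394237295072
```

The prong tips (crop (160,208) and (253,152)) face the nut squarely, at 40 mm as planned, with the nut about 1–2.5 mm left of the wrench midline. I'll descend to nut height, shift 1.8 mm left, then push in gently.

>>> step_arm(jaw=[1, 1, 1, 1], delta_pos=[[0.04, 0, -0.0036], [0.083, 0, -0.0036], [0.083, 0, -0.0036], [0.083, 0, -0.0036]], turn=[0, 0, 0, 0])

```text
time: 12.5
tcp_pos: [0.433, -0.0344, 0.0805]
ee_rot: [0.613, 0.352, 0.613, -0.352]
force: [0.1, 0.0, -2.2]
opening: 0.171
```

```bash
python3 -c "
from h import *
go(.4853,-.0051,.08,-59.7)
a=grab('top');b=grab('side')
z=lambda i,u,v,w,h,W,H:cv2.resize(i[v:v+h,u:u+w],(W,H),interpolation=cv2.INTER_CUBIC)
cv2.imwrite('pics/c5.png',np.hstack([z(a,260,195,50,62,400,500),z(b,280,180,50,62,400,500)])[:,:,::-1])"
```

```text
t 12.5 tcp [ 0.433  -0.0344  0.0805] yaw -59.78 delta [0.001  0.1199 0.002 ] turn -0.0004 F [ 0.1  0.  -2.2] M [-0.09  0.06 -0.02] op 0.171 j6 0.69
```

View pics/c5.png

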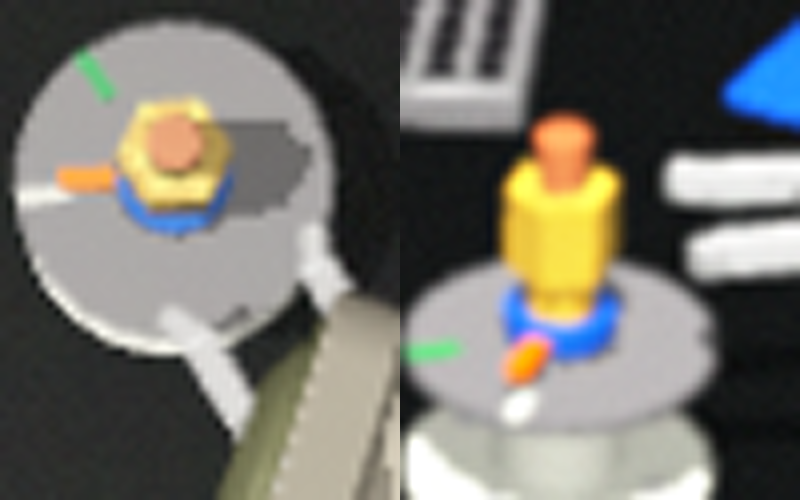

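```bash
python3 -c "
from h import *
np.set_printoptions(precision=4,suppress=True)
print(tri((281.5,234.75),(318,210)),tri((299,224.4),(315,202)))
u=np.array([.8646,.5025])
for zz in(.094,.098):
  m=(onz('top',281.5,234.75,zz)+onz('top',299,224.4,zz))/2
  for q in([.563,.0403],onz('top',281.75,214.2,zz+.014)[:2]):
    d=np.array(q)-m[:2];print(zz,m,q,'along',d@u,'perp(left+)',d@np.array([-u[1],u[0]]))
"
```

```text
(array([0.5138, 0.0413, 0.1021]), np.float64(0.0013405824438891276)) (array([ 0.5386, -0.0014,  0.097 ]), np.float64(0.0005970993872722092))
0.094 [0.5263 0.0197 0.094 ] [0.563, 0.0403] along 0.04204408539660097 perp(left+) -0.0006385237273477827
0.094 [0.5263 0.0197 0.094 ] [0.5619 0.04  ] along 0.0409455491570087 perp(left+) -0.0002973471369587248
0.098 [0.5258 0.0198 0.098 ] [0.563, 0.0403] along 0.04239949585490665 perp(left+) -0.0009811563988632386
0.098 [0.5258 0.0198 0.098 ] [0.5612 0.0401] along 0.04076529057112562 perp(left+) -0.0002909529358321161
```

>>> step_arm(jaw=[1, 1, 1, 1], delta_pos=[[0, 0.03, 0.001], [0, 0.06, 0.001], [0, 0.08, 0.001], [0, 0.08, 0.001]], turn=[0, 0, 0, 0])

```text
time: 13.0
tcp_pos: [0.4684, -0.0139, 0.0807]
ee_rot: [0.614, 0.352, 0.613, -0.352]
force: [-0.1, -1.0, -3.4]
opening: 0.176
```

```bash
python3 -c "
from h import *
go(.4853,-.0051,.08,-59.7)"
```

```text
t 13.0 tcp [ 0.4684 -0.0139  0.0807] yaw -59.67 delta [0.0015 0.0381 0.0018] turn 0.0002 F [-0.1 -1.  -3.4] M [-0.02  0.05 -0.05] op 0.176 j6 0.76
```

>>> step_arm(jaw=[1, 1, 1], delta_pos=[[0, 0.012, 0], [0, 0.024, 0], [0, 0.024, 0]], turn=[0, 0, 0])

```text
time: 13.3
tcp_pos: [0.4785, -0.008, 0.0804]
ee_rot: [0.614, 0.352, 0.613, -0.352]
force: [0.7, -1.3, -2.6]
opening: 0.174
```

```bash
python3 -c "
from h import *
go(.4853,-.0051,.08,-59.7)"
```

```text
t 13.3 tcp [ 0.4785 -0.008   0.0804] yaw -59.72 delta [0.0008 0.0147 0.0018] turn -0.0001 F [ 0.7 -1.3 -2.6] M [-0.12 -0.15 -0.12] op 0.174 j6 0.78
```

>>> step_arm(jaw=[1, 1, 1], delta_pos=[[0, 0.006, 0], [0, 0.012, 0], [0, 0.012, 0]], turn=[0, 0, 0])

```text
time: 13.6
tcp_pos: [0.4834, -0.005, 0.0803]
ee_rot: [0.613, 0.352, 0.613, -0.352]
force: [0.9, -0.8, -3.2]
opening: 0.169
```

>>> step_arm(jaw=[1, 1], delta_pos=[[0, 0.004, 0], [0, 0.004, 0]], turn=[0, 0])

```text
time: 13.8
tcp_pos: [0.4849, -0.004, 0.0802]
ee_rot: [0.613, 0.352, 0.613, -0.352]
force: [0.5, -1.2, -3.4]
opening: 0.173
```

```bash
python3 -c "
from h import *
go(.4853,-.0051,.08,-59.7)
a=grab('top');b=grab('side')
z=lambda i,u,v,w,h,W,H:cv2.resize(i[v:v+h,u:u+w],(W,H),interpolation=cv2.INTER_CUBIC)
cv2.imwrite('pics/c6.png',np.hstack([z(a,260,190,50,62,400,500),z(b,270,180,60,75,400,500)])[:,:,::-1])"
```

```text
t 13.8 tcp [ 0.4849 -0.004   0.0802] yaw -59.72 delta [ 0.0004 -0.0004  0.0023] turn -0.0001 F [ 0.5 -1.2 -3.4] M [-0.26 -0.06 -0.12] op 0.173 j6 0.79
```

View pics/c6.png

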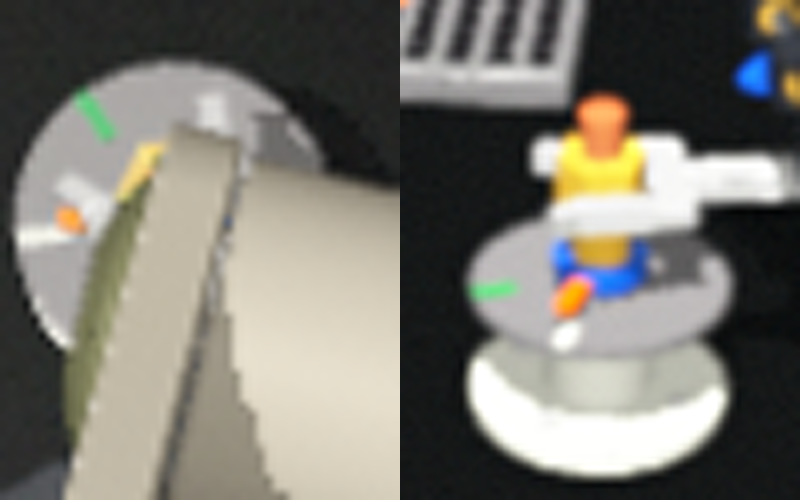

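The wrench is seated on the nut: in the side crop the prongs span it at mid-height, and the tab is still near white. Now the first 30° of the swing about the nut's axis.

>>> step_arm(jaw=[1, 1, 1, 1, 1, 1, 1], delta_pos=[[0, 0.0003, -0.0094], [0, 0.001, -0.0188], [0, 0.0039, -0.0374], [0, 0.0088, -0.0556], [0, 0.0156, -0.0732], [0, 0.0241, -0.09], [0, 0.0241, -0.09]], turn=[0.0167, 0.0333, 0.0667, 0.1, 0.1333, 0.1667, 0.1667])

```text
time: 14.6
tcp_pos: [0.4736, 0.0409, 0.0808]
ee_rot: [0.502, 0.5, 0.5, -0.499]
force: [5.0, -6.1, -3.3]
opening: 0.173
```

```bash
cat > r2.py <<'E'
from h import *
go(.5628,.0406,.08,-90)
s=manip.get_state()['tcp_pos'];v=s[:2]-[.563,.0403];print('r',np.hypot(*v),'ang',np.degrees(np.arctan2(v[1],v[0])))
b=grab('side');m=cv2.inRange(cv2.cvtColor(b[210:235,270:330],cv2.COLOR_RGB2HSV),(3,140,110),(18,255,255));n,l,st,c=cv2.connectedComponentsWithStats(m);print(st[1:,4],(c+[270,210])[1:].round(2))
# predicted mid-tab pixels vs angle moved; base calibrated at initial (296.4,225)
for a in range(0,90,10):
  r=np.radians(96-a);print(a,np.round(proj('side',[.5625+.028*np.cos(r),.0402+.028*np.sin(r),.062]),1),end=' ')
E
python3 r2.py
```

```text
t 14.6 tcp [0.4736 0.0409 0.0808] yaw -89.83 delta [0.0021 0.1784 0.0011] turn 0.001 F [ 5.  -6.1 -3.3] M [-0.81 -0.53 -0.03] op 0.173 j6 1.41
r 0.0893918108955189 ang 179.61707127308694
[ 1 11] [[292.   222.  ]
 [292.73 224.27]]
0 [296.6 224.9] 10 [294.8 224.5] 20 [293.2 223.9] 30 [291.8 223.2] 40 [290.6 222.4] 50 [289.8 221.4] 60 [289.2 220.4] 70 [289.  219.4] 80 [289.1 218.4]
```

>>> step_arm(jaw=[1, 1, 1, 1, 1, 1], delta_pos=[[0, 0.001, -0.0188], [0, 0.0039, -0.0374], [0, 0.0088, -0.0556], [0, 0.0156, -0.0732], [0, 0.0241, -0.09], [0, 0.0241, -0.09]], turn=[0.0333, 0.0667, 0.1, 0.1333, 0.1667, 0.1667])

```text
time: 15.25
tcp_pos: [0.4854, 0.0857, 0.0805]
ee_rot: [0.355, 0.612, 0.354, -0.611]
force: [3.6, -8.2, -2.5]
opening: 0.17
```

```bash
python3 r2.py; python3 -c "
from h import *
a=grab('top');b=grab('side')
z=lambda i,u,v,w,h,W,H:cv2.resize(i[v:v+h,u:u+w],(W,H),interpolation=cv2.INTER_CUBIC)
cv2.imwrite('pics/c7.png',np.hstack([z(a,255,190,60,75,400,500),z(b,270,185,48,60,400,500)])[:,:,::-1])"
```

```text
t 15.25 tcp [0.4854 0.0857 0.0805] yaw -119.82 delta [0.0015 0.1792 0.0012] turn -0.1657 F [ 3.6 -8.2 -2.5] M [-0.94 -0.5   0.01] op 0.17 j6 2.03
r 0.08991303957657297 ang 149.6906792584803
[3 9] [[291.   219.  ]
 [289.89 222.22]]
0 [296.6 224.9] 10 [294.8 224.5] 20 [293.2 223.9] 30 [291.8 223.2] 40 [290.6 222.4] 50 [289.8 221.4] 60 [289.2 220.4] 70 [289.  219.4] 80 [289.1 218.4]
```

View pics/c7.png

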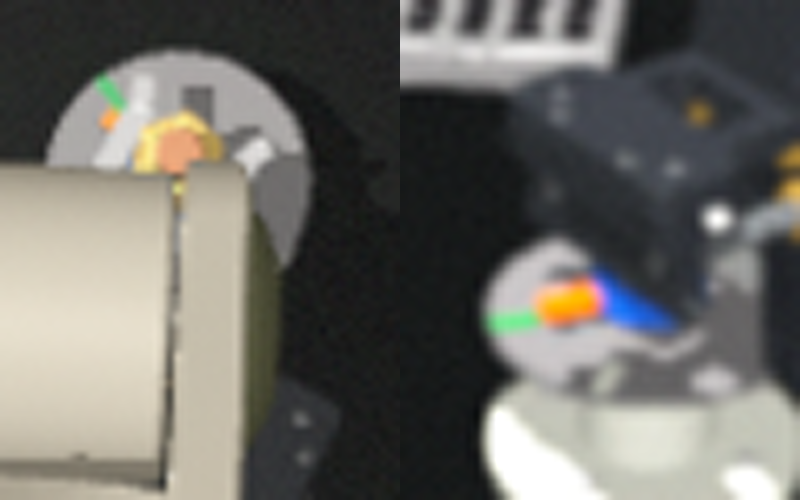

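```bash
python3 -c "
from h import *
N=np.array([.5626,.0402])
def A(n,u,v,z):
  d=onz(n,u,v,z)[:2]-N;return round(np.hypot(*d),4),round(np.degrees(np.arctan2(d[1],d[0])),1)
for z in(.058,.062): 
  print(z,'tip side',A('side',286.8,221.6,z),'mid',A('side',290.4,221.0,z),'top tab',A('top',271.5,208,z))
for z in(.054,.056): print('green side',A('side',270+110/8.33,185+320/8.33-.0,z),A('side',270+135/8.33-0,185+317.5/8.33,z),'green top',A('top',255+105/6.667,190+83/6.667,z),A('top',255+120/6.667,190+102/6.667,z))
print('init tab: side tip',A('side',272+74/3.18,190+113/3.18,.062),'top',A('top',267.4,218.3,.062))
"
```

```text
0.058 tip side (np.float64(0.0338), np.float64(32.7)) mid (np.float64(0.0244), np.float64(29.0)) top tab (np.float64(0.0344), np.float64(47.1))
0.062 tip side (np.float64(0.0352), np.float64(42.9)) mid (np.float64(0.0257), np.float64(43.2)) top tab (np.float64(0.0338), np.float64(47.9))
green side (np.float64(0.0432), np.float64(34.0)) (np.float64(0.0355), np.float64(33.8)) green top (np.float64(0.047), np.float64(35.1)) (np.float64(0.0377), np.float64(34.6))
green side (np.float64(0.0438), np.float64(38.1)) (np.float64(0.0361), np.float64(38.7)) green top (np.float64(0.0467), np.float64(35.4)) (np.float64(0.0374), np.float64(34.9))
init tab: side tip (np.float64(0.0318), np.float64(91.9)) top (np.float64(0.0357), np.float64(95.5))
```

>>> step_arm(jaw=[1, 1, 1], delta_pos=[[0, 0.0004, -0.012], [0, 0.0013, -0.0219], [0, 0.0013, -0.0219]], turn=[0.02, 0.0389, 0.0389])

```text
time: 15.7
tcp_pos: [0.4909, 0.0944, 0.0804]
ee_rot: [0.318, 0.632, 0.316, -0.632]
force: [1.7, -8.4, -3.5]
opening: 0.175
```

```bash
python3 r2.py; python3 -c "
from h import *
a=grab('top');b=grab('side')
z=lambda i,u,v,w,h,W,H:cv2.resize(i[v:v+h,u:u+w],(W,H),interpolation=cv2.INTER_CUBIC)
cv2.imwrite('pics/c8.png',np.hstack([z(a,255,190,60,75,400,500),z(b,270,185,48,60,400,500)])[:,:,::-1])"
```

```text
t 15.7 tcp [0.4909 0.0944 0.0804] yaw -126.76 delta [0.0011 0.1796 0.0003] turn -0.2042 F [ 1.7 -8.4 -3.5] M [-1.07 -0.24  0.1 ] op 0.175 j6 2.17
r 0.09012477564557816 ang 143.0776520314338
[15] [[289.4  220.73]]
0 [296.6 224.9] 10 [294.8 224.5] 20 [293.2 223.9] 30 [291.8 223.2] 40 [290.6 222.4] 50 [289.8 221.4] 60 [289.2 220.4] 70 [289.  219.4] 80 [289.1 218.4]
```

View pics/c8.png

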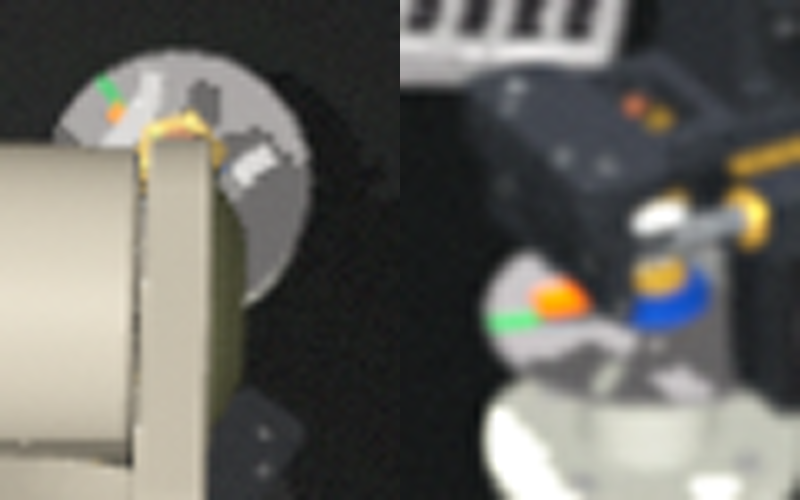

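The tab tip now sits at the inner end of the green mark (top crop (117,113)), about 57–60° round. I'll back off into the jaw play and slide off.

>>> step_arm(jaw=[1, 1, 1], delta_pos=[[0, 0.0004, 0.012], [0, 0.0013, 0.0219], [0, 0.0013, 0.0219]], turn=[-0.02, -0.0389, -0.0389])

```text
time: 16.15
tcp_pos: [0.4852, 0.0853, 0.0806]
ee_rot: [0.356, 0.612, 0.355, -0.611]
force: [5.1, -3.2, -3.4]
opening: 0.171
```

```bash
python3 r2.py
```

```text
t 16.15 tcp [0.4852 0.0853 0.0806] yaw -119.66 delta [0.0018 0.1792 0.0009] turn -0.1648 F [ 5.1 -3.2 -3.4] M [-0.3  -0.59 -0.04] op 0.171 j6 2.02
r 0.08990286629014675 ang 149.94397496847816
[5 9] [[290.4  218.6 ]
 [289.   221.56]]
0 [296.6 224.9] 10 [294.8 224.5] 20 [293.2 223.9] 30 [291.8 223.2] 40 [290.6 222.4] 50 [289.8 221.4] 60 [289.2 220.4] 70 [289.  219.4] 80 [289.1 218.4]
```

>>> step_arm(jaw=[1, 1, 1, 1], delta_pos=[[0, -0.01, 0], [0, -0.02, 0], [0, -0.03, 0], [0, -0.03, 0]], turn=[0, 0, 0, 0])

```text
time: 16.6
tcp_pos: [0.4703, 0.0939, 0.08]
ee_rot: [-0.355, -0.611, -0.356, 0.612]
force: [-0.3, 0.3, -3.1]
opening: 0.172
```

```bash
python3 r2.py
```

```text
t 16.6 tcp [0.4703 0.0939 0.08  ] yaw -119.7 delta [-0.0004  0.2135  0.001 ] turn -0.165 F [-0.3  0.3 -3.1] M [ 0.07  0.1  -0.02] op 0.172 j6 2.04
r 0.10707332614946019 ang 149.94501458718634
[1 9] [[292.   219.  ]
 [289.   221.56]]
0 [296.6 224.9] 10 [294.8 224.5] 20 [293.2 223.9] 30 [291.8 223.2] 40 [290.6 222.4] 50 [289.8 221.4] 60 [289.2 220.4] 70 [289.  219.4] 80 [289.1 218.4]
```

Free now (force gone). I'll slide out the rest of the way and lift.

>>> step_arm(jaw=[1, 1, 1, 1, 1, 1, 1], delta_pos=[[0, -0.03, 0], [0, -0.06, 0], [0, -0.09, 0], [0, -0.09, 0], [-0.06, -0.09, 0], [-0.1, -0.09, 0], [-0.1, -0.09, 0]], turn=[0, 0, 0, 0, 0, 0, 0])

```text
time: 17.35
tcp_pos: [0.4341, 0.1155, 0.1323]
ee_rot: [0.356, 0.613, 0.354, -0.61]
force: [0.4, 0.2, -4.2]
opening: 0.175
```

```bash
python3 -c "
from h import *
go(.5017,-.2648,.13,-96.61)
a=grab('top');b=grab('side')
z=lambda i,u,v,w,h,W,H:cv2.resize(i[v:v+h,u:u+w],(W,H),interpolation=cv2.INTER_CUBIC)
cv2.imwrite('pics/c9.png',np.hstack([z(a,250,190,60,75,400,500),z(b,265,180,56,70,400,500)])[:,:,::-1])
go(.5017,-.2648,.13,-96.61)"
```

```text
t 17.35 tcp [0.4341 0.1155 0.1323] yaw -119.72 delta [0.0053 0.4946 0.5935] turn -0.1284 F [ 0.4  0.2 -4.2] M [ 0.05  0.02 -0.03] op 0.175 j6 2.09
t 17.45 tcp [0.4324 0.1156 0.1297] yaw -119.74 delta [-0.0007  0.4978  0.5917] turn -0.1285 F [-0.1  0.4 -3.5] M [0.09 0.05 0.  ] op 0.172 j6 2.09
```

View pics/c9.png

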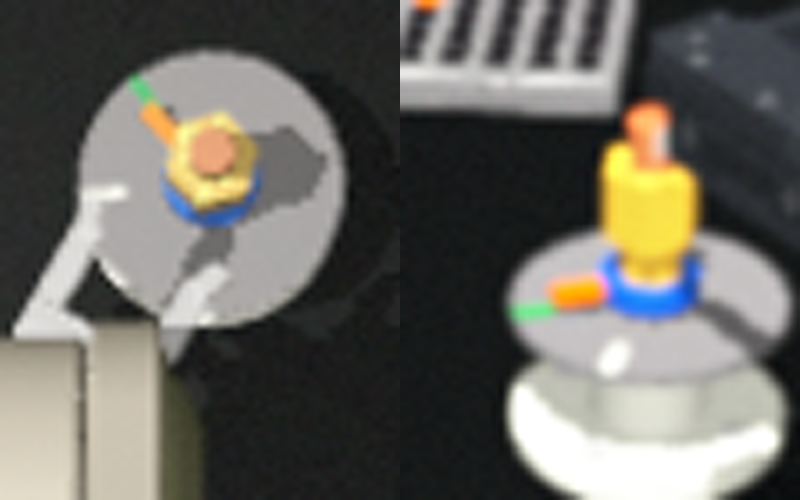

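The tab points exactly along the green mark (top crop (150,110)), the nut is free, and the wrench is clear. I'll carry the wrench back high over the bench.

>>> step_arm(jaw=[1, 1, 1, 1, 1, 1, 1, 1], delta_pos=[[-0.06, 0, 0], [-0.12, 0, 0], [-0.12, 0.07, 0.085], [-0.12, 0.14, 0.17], [-0.12, 0.21, 0.255], [-0.12, 0.28, 0.34], [-0.12, 0.35, 0.425], [-0.12, 0.42, 0.5]], turn=[0, 0, -0.02, -0.04, -0.06, -0.08, -0.1, -0.12])

```text
time: 18.25
tcp_pos: [0.4846, -0.1817, 0.1886]
ee_rot: [-0.463, -0.533, -0.465, 0.534]
force: [1.8, 0.5, -3.4]
opening: 0.178
```

>>> step_arm(jaw=[1, 1, 1], delta_pos=[[0, 0, 0], [0, 0, 0], [0, 0, 0]], turn=[0, 0, 0])

```text
time: 18.55
tcp_pos: [0.4847, -0.1786, 0.1892]
ee_rot: [-0.463, -0.534, -0.464, 0.534]
force: [0.4, -0.6, -3.1]
opening: 0.173
```

```bash
python3 -c "
from h import *
go(.5017,-.2648,.06,-96.61)"
```

```text
t 18.55 tcp [ 0.4847 -0.1786  0.1892] yaw -98.11 delta [0.2581 0.0585 0.1661] turn -0.0083 F [ 0.4 -0.6 -3.1] M [0.02 0.06 0.01] op 0.173 j6 1.13
```

>>> step_arm(jaw=[1, 1, 1, 1, 1, 1, 1, 1], delta_pos=[[0, 0.03, 0.08], [0, 0.0585, 0.166], [0, 0.0585, 0.166], [0.08, 0.0585, 0.166], [0.16, 0.0585, 0.166], [0.24, 0.0585, 0.166], [0.258, 0.0585, 0.166], [0.258, 0.0585, 0.166]], turn=[-0.004, -0.0083, -0.0083, -0.0083, -0.0083, -0.0083, -0.0083, -0.0083])

```text
time: 19.35
tcp_pos: [0.5022, -0.2646, 0.0608]
ee_rot: [-0.47, -0.528, -0.471, 0.528]
force: [-0.4, -0.0, -3.4]
opening: 0.172
```

>>> step_arm(jaw=[1, 1], delta_pos=[[0, 0, 0], [0, 0, 0]], turn=[0, 0])

```text
time: 19.55
tcp_pos: [0.5032, -0.2663, 0.0633]
ee_rot: [0.472, 0.528, 0.469, -0.528]
force: [-0.6, -0.5, -2.3]
opening: 0.172
```

```bash
python3 -c "
from h import *
go(.5017,-.2648,.038,-96.61)"
```

```text
t 19.55 tcp [ 0.5032 -0.2663  0.0633] yaw -96.62 delta [ 0.0507 -0.0034 -0.0027] turn -0.0 F [-0.6 -0.5 -2.3] M [-0.04  0.04 -0.03] op 0.172 j6 0.99
```

>>> step_arm(jaw=[1, 1, 1, 1], delta_pos=[[0.02, -0.003, -0.002], [0.04, -0.003, -0.002], [0.05, -0.003, -0.002], [0.05, -0.003, -0.002]], turn=[0, 0, 0, 0])

```text
time: 19.95
tcp_pos: [0.5007, -0.2644, 0.0365]
ee_rot: [-0.47, -0.528, -0.471, 0.528]
force: [-3.9, 2.1, 5.9]
opening: 0.173
```

```bash
python3 -c "
from h import *
go(.5017,-.2648,.037,-96.61)"
```

```text
t 19.95 tcp [ 0.5007 -0.2644  0.0365] yaw -96.63 delta [-0.0011  0.002   0.0005] turn -0.0001 F [-3.9  2.1  5.9] M [ 0.5   0.48 -0.05] op 0.173 j6 0.99
```

Resting on the saddles. I'll release and rise.

>>> step_arm(jaw=[-0.2, -0.2, -0.2, -0.2, -0.2, -0.2, -0.2], delta_pos=[[0, 0, 0], [0, 0, 0], [0, 0, 0], [0, 0, 0], [-0.06, 0, 0], [-0.15, 0, 0], [-0.25, 0, 0]], turn=[0, 0, 0, 0, 0, 0, 0])

```text
time: 20.65
tcp_pos: [0.5003, -0.2643, 0.1619]
ee_rot: [-0.469, -0.528, -0.471, 0.528]
force: [0.7, -1.2, 0.2]
opening: 0.601
```

>>> step_arm(jaw=[-0.2, -0.2, -0.2, -0.2, -0.2, -0.2], delta_pos=[[-0.05, 0, 0.05], [-0.1, -0.1, 0.15], [-0.1, -0.2, 0.25], [-0.1, -0.3, 0.25], [-0.1, -0.3, 0.25], [-0.1, -0.3, 0.25]], turn=[0, 0, 0, 0, 0, 0])

```text
time: 21.25
tcp_pos: [0.3344, -0.3727, 0.2116]
ee_rot: [-0.469, -0.529, -0.469, 0.529]
force: [0.0, -0.3, 0.3]
opening: 0.602
```

```bash
python3 -c "
from h import *
go(.5017,-.2648,.037,-96.61)
a=grab('top');b=grab('side')
z=lambda i,u,v,w,h,W,H:cv2.resize(i[v:v+h,u:u+w],(W,H),interpolation=cv2.INTER_CUBIC)
cv2.imwrite('pics/c10.png',np.hstack([z(a,250,110,180,190,400,422),z(b,260,160,150,100,380,422)])[:,:,::-1])
o=cv2.imread('pics/t0.png')[:,:,::-1]
d=cv2.absdiff(a,o).max(2);m=cv2.inRange(d,60,255);n,l,s,c=cv2.connectedComponentsWithStats(m)
print([(list(map(int,r))) for r in s[1:] if r[4]>12])
h=cv2.cvtColor(a,cv2.COLOR_RGB2HSV);mm=cv2.inRange(h,(0,0,120),(179,70,255))
for q in(225,250,275):
  r=np.flatnonzero(mm[q,385:420])+385;print(q,r.mean() if len(r) else None, (np.flatnonzero(cv2.inRange(cv2.cvtColor(o,cv2.COLOR_RGB2HSV),(0,0,120),(179,70,255))[q,385:420])+385).mean())
go(0,0,0)"
```

```text
t 21.25 tcp [ 0.3344 -0.3727  0.2116] yaw -96.88 delta [ 0.349   0.3064 -0.2545] turn -0.0015 F [ 0.  -0.3  0.3] M [ 0.08 -0.01 -0.02] op 0.602 j6 0.62
[[391, 195, 4, 22, 58], [396, 195, 4, 16, 40], [408, 196, 9, 24, 104], [271, 205, 5, 6, 19], [267, 217, 8, 3, 20], [393, 218, 8, 70, 164], [401, 218, 9, 71, 196], [465, 260, 95, 160, 10343], [466, 298, 4, 6, 14], [461, 303, 8, 27, 80], [475, 321, 9, 3, 18], [204, 334, 125, 86, 5448], [251, 347, 6, 4, 20], [338, 347, 18, 15, 131], [363, 370, 13, 13, 76], [455, 373, 21, 18, 109], [384, 377, 64, 19, 460], [372, 394, 91, 26, 1799], [357, 397, 7, 23, 79], [260, 404, 14, 6, 52]]
225 403.5 402.0
250 402.0 400.0
275 401.0 399.0
t 21.35 tcp [ 0.3373 -0.3718  0.2114] yaw -96.72 delta [ 0.4223 -0.7572 -0.6596] turn None F [0.1 0.1 0.2] M [ 0.06 -0.   -0.03] op 0.6 j6 0.62
```

View pics/c10.png

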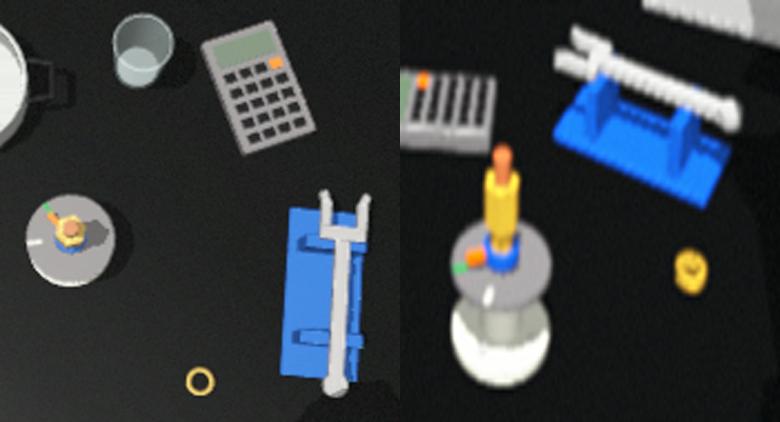

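The wrench lies flat on its rest, about 2 px (5 mm) from where it lay and at the same angle. The tab is at the green mark, the other things show no change, and the robot touches nothing. I'll hand it in.

```bash
python3 -c "
from h import *
print(manip.job_done())"
```

```text
the job is handed in; nothing more can be done
None
```

The nut is finger-tight plus one flat, the wrench is back on its rest, and I handed the job in at about 21 s. No verdict was reported.

- **Finger-tightening:** I turned the nut about 67° clockwise with the fingers. The moment about the nut axis then jumped to about 0.5 N·m and the tab began to move. I noticed one step late, because two small turns were sent together. The collar crept about 5° before I let go, within the 10° limit.
- **Wrench turn:** I slid the wrench on from the side without noticeable force and swung it 67° about the nut's axis, jaw play included. I checked the tab by camera twice on the way, then backed off into the play and slid the wrench off.
- **Last checks:**
  - The tab lines up with the green mark in both views.
  - The wrench lies flat on its saddles, about 5 mm sideways of where it was and at the same angle.
  - Comparing the final top picture with the first, nothing else on the bench changed.
  - The gripper is clear and the force reading is about zero.
- **What disagreed:** the side and top views of the tab differed by about 5° while the wrench partly hid it, and heights by camera and robot differed by about 3 mm. Neither exceeded the tolerances.

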